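# Fetch the stopwatch from behind the card boxes

## Robot

A 7-joint arm with a two-finger parallel gripper is mounted at the origin on the work surface. World frame = base frame: x ahead of the robot, y to its left, z up, the work surface at z = 0. Lengths are in m, angles in rad, forces in N, time in s.
With the tool pointing down it reaches from about 0.425 to 0.95 m from the base axis. Payload 4.7 kg.
Tool frame: the origin (TCP) lies between the finger pads; the fingertips stand 11 mm ahead of it and the grasp point (between the pads) lies 8 mm behind it; z points along the fingers, y is the line along which they close (so a half turn about z gives the same grasp; the last joint's range is limited). The gripper opens to 85 mm and grips with 20 to 120 N. Pads are 22 mm wide; open, the fingers measure 114 mm over their backs; the gripper's body (76 mm by 85 mm) begins 54 mm behind the grasp point. The pads swing forward as they close: fully open they stand 13 mm farther back than shut.
Start: joints at [1.072, 0.469, -0.049, 1.532, 0.024, 1.141, -0.082], TCP at [0.306, -0.602, 0.242] pointing down, gripper open.
Joint ranges: [-2.59, 2.59], [-0.33, 1.99], [-1.39, 1.29], [0.1, 2.45], [-1.04, 4.18], [0.21, 1.99], [-2.66, 2.66]. Speed limits (rad/s): [2.57, 2.57, 3.14, 3.14, 3.14, 3.14, 3.14].

## Interface

Orientations are given as a rotation vector (axis times angle).
In Python, from rig import r gives the robot as it stands. The module is installed in compiled form; this text tells all that it offers.
- The arm moves only by the shell command python3 -m jog 'ROWS'. ROWS is JSON, a list of rows, each an object with "delta_pos": the shift along the tool's x, y, z in mm, a list of three; "roll": the turn about the tool's z in degrees; "hand": the opening, from 0 (shut) to 1 (fully open). In form: [{"delta_pos": [dx, dy, dz], "roll": roll, "hand": hand}, ...]. A call has 1 to 20 rows; each row is the pose to reach, as a shift and turn from the pose commanded when the call began, along the tool's axes at that moment; what a row does not reach only later rows make up. A row lasts 1/10 s, in which the tool goes at most 50 mm and 8.59 degrees, less where a joint would pass 70% of its speed; a pose out of reach is approached as far as the arm can. A call with a gripper value outside its range is refused whole. The fingers move at their own pace and stop on an object; the grip force is fixed at half the most. Time passes only in rows, so rows that repeat a pose let the fingers close. It gives the time, the measured TCP pose, the force, the opening and the grip force at its end, in the units of the state.
- r.state(): the state, without advancing time (a new reading comes with each control period).
- r.capture(name): name is "side" or "top" or "wrist"; returns a dict with "color" (420x560x3 uint8, red, green, blue), "range_z" (420x560 float32, m along the optical axis (not along the pixel's ray), 0 where there is no reading), "vfov" (degrees; the focal length in pixels is half the picture's height over the tangent of half this angle, whatever the lens; pixels are square), "cx", "cy" (the principal point, pixels), "extrinsics" (4x4, takes a point from camera to world coordinates). Camera axes: x right, y down, z forward; pixel columns grow to the right and rows downward; lengths in m; the calibration is good to about 2 mm. A picture is of the moment at which its call begins.
- r.finish_job(): hands the job in; it is judged then, once.
Trained networks look in a picture, given as the dict that the camera call returned (one of the last four; its "shot" number tells which), for a name from the list of things; names that differ only in an ending like _2 or _b are one class to them, and where a whole thing is asked for, a point or a joint stands for the part that bears it (a point fixed in the world has none). Each returns a list of dicts, best first, with "conf" (0 to 1); they miss things now and then, are a little off and sometimes report something else, mostly with a low value. They report only what shows in the picture. A call takes as long as a camera call. They do not tell look-alikes from the thing itself.
- r.look_for(picture, name): "extent" ([centre column, centre row, width, height] as shares, 0 to 1, of the picture: columns of its width, rows of its height, round what is visible of it).
The state is a dict: "t": time; "joints": joint angles; "joint_velocities": joint speeds; "joint_efforts": joint torques, N m; "ee_pos": TCP position; "eef_rot": TCP orientation; "wrist_force": force on the tool from outside, world axes, zero at the start; "ft_torque": the same for the moment, N m; "grip_width": finger opening in m; "gripper_force": force on a finger pad.
Only numpy, scipy, OpenCV 4.12 (cv2) and the standard library are available. Lean on these libraries where they do the work, as an engineer would, in place of code of your own. Each camera call takes 0.05 s, during which the arm holds its last target. There are 200 camera calls.

## Task

The black stopwatch in the wooden kit tray is hemmed in by three upright card boxes (red, blue and yellow). Leave the stopwatch where it lies until all three boxes have been stood upright on the green mat; then, with the boxes still there, lay the stopwatch face up in the middle of the round white pad; and only then stand each box back in the tray on the very spot it came from, upright and squared up with the tray as before. Do not knock over any box and leave the mug, the tile stack and the pencil pot alone.

Things in the scene. Friction and masses are not known exactly. Their poses are not given: they have to be found in the camera images.
- red_box_mid (a point): upright card box, white with a red cap; 44 mm (its x) by 60 mm (its y) by 70 mm high, 0.12 to 0.22 kg; this point is its centre, 35 mm above its underside; x, y about along the tray's. Which box stands in which of the three spots changes. Best gripped across its 44 mm, high up (20 mm below its top): the stopwatch lies close by and a deeper grip may strike it
- blue_box_mid (a point): upright card box, white with a blue cap; 44 mm (its x) by 60 mm (its y) by 70 mm high, 0.12 to 0.22 kg; this point is its centre, 35 mm above its underside; x, y about along the tray's. Which box stands in which of the three spots changes. Best gripped across its 44 mm, high up (20 mm below its top): the stopwatch lies close by and a deeper grip may strike it
- yellow_box_mid (a point): upright card box, white with a yellow cap; 44 mm (its x) by 60 mm (its y) by 70 mm high, 0.12 to 0.22 kg; this point is its centre, 35 mm above its underside; x, y about along the tray's. Which box stands in which of the three spots changes. Best gripped across its 44 mm, high up (20 mm below its top): the stopwatch lies close by and a deeper grip may strike it
- timer_mid (a point): black hand stopwatch with a greenish display and orange stripes, lying flat and face up on the tray floor between the boxes; 62 mm (its x) by 52 mm (its y) by 24 mm thick, small buttons stand out a further 5 mm at its +x end; about 0.09 kg; this point is its centre, 12 mm above its underside, z up out of the display
- tray: open wooden kit tray, fixed, 196 mm (its x) by 256 mm (its y) outside; origin at the centre of its underside; its floor is 6 mm above the table, its walls are 8 mm thick and reach 22 mm above the table. The stopwatch starts at about (+35, 0) mm in the tray's frame, the boxes at about (+35, +69), (+35, -69) and (-36, 0) mm
- mat: green side mat, fixed, 270 mm (its x) by 160 mm (its y), 4 mm thick; origin at the centre of its underside. It lies on one side of the tray and the pad on the other; which side changes
- pad: grey base plate 150 mm (x) by 130 mm (y) by 5 mm, fixed, with a round white pad, 86 mm across, at its centre; origin at the centre of the underside, pad top 8 mm above the table; low steel strip at its +x end
- mug: white mug, 76 mm across, 85 mm high, beyond the tray; origin at the centre of its underside; bystander, not to be moved
- tiles: stack of red and white square tiles, 60 by 60 mm, 48 mm high, beyond the tray; origin at the centre of its underside; bystander, not to be moved
- pencil_pot: dark round pot with three pencils, 68 mm across, 90 mm high (pencils to 140 mm), beyond the tray; origin at the centre of its underside; bystander, not to be moved
Not all that is in view belongs to the job. Leave any turquoise look-alike of the part that bears blue_box_mid alone. Leave any pink look-alike of the part that bears yellow_box_mid alone.

How it is judged:
On the way, in this order (a step that is already met when the one before it is completed fails the run):
1. all three boxes stand upright and released on the green mat, and the stopwatch has not been moved from its place (x of red_box_mid in the frame of mat between -0.13 and 0.13 m and y of red_box_mid in the frame of mat between -0.075 and 0.075 m and height (world z) of red_box_mid between 0.03 and 0.046 m and angle between each of red_box_mid, blue_box_mid, yellow_box_mid's own z axis and vertical below 0.12 rad and contact force between the fingers and red_box below 0.3 N and x of blue_box_mid in the frame of mat between -0.13 and 0.13 m and y of blue_box_mid in the frame of mat between -0.075 and 0.075 m and height (world z) of blue_box_mid between 0.03 and 0.046 m and contact force between the fingers and blue_box below 0.3 N and x of yellow_box_mid in the frame of mat between -0.13 and 0.13 m and y of yellow_box_mid in the frame of mat between -0.075 and 0.075 m and height (world z) of yellow_box_mid between 0.03 and 0.046 m and contact force between the fingers and yellow_box below 0.3 N and distance of timer_mid from where it was at the start of the episode below 0.02 m), for 0.2 s.
2. the stopwatch lies released, face up, on the middle of the white pad while all three boxes still stand on the mat (x of red_box_mid in the frame of mat between -0.13 and 0.13 m and y of red_box_mid in the frame of mat between -0.075 and 0.075 m and height (world z) of red_box_mid between 0.03 and 0.046 m and angle between each of red_box_mid, blue_box_mid, yellow_box_mid, timer_mid's own z axis and vertical below 0.12 rad and contact force between the fingers and red_box below 0.3 N and x of blue_box_mid in the frame of mat between -0.13 and 0.13 m and y of blue_box_mid in the frame of mat between -0.075 and 0.075 m and height (world z) of blue_box_mid between 0.03 and 0.046 m and contact force between the fingers and blue_box below 0.3 N and x of yellow_box_mid in the frame of mat between -0.13 and 0.13 m and y of yellow_box_mid in the frame of mat between -0.075 and 0.075 m and height (world z) of yellow_box_mid between 0.03 and 0.046 m and contact force between the fingers and yellow_box below 0.3 N and horizontal distance between timer_mid and pad below 0.015 m and z of timer_mid in the frame of pad between 0.014 and 0.025 m and contact force between the fingers and timer below 0.3 N), for 0.2 s.
At the end, for the whole second after the job is handed in: The stopwatch lies face up on the white pad, its centre within 15 mm of the pad's; each box stands upright in the tray with its centre within 15 mm of where it was at the start and within 15 degrees of square with the tray; all released and at rest (horizontal distance between timer_mid and pad below 0.015 m and z of timer_mid in the frame of pad between 0.014 and 0.025 m and angle between timer_mid's own z axis and vertical below 0.12 rad and contact force between the fingers and timer below 0.3 N and linear speed of each of timer, red_box, blue_box, yellow_box below 0.02 m/s and distance of each of red_box_mid, blue_box_mid, yellow_box_mid from where it was at the start of the episode below 0.015 m and angle between each of red_box_mid, blue_box_mid, yellow_box_mid's own z axis and vertical below 0.1 rad and angle between the x axis of each of red_box_mid, blue_box_mid, yellow_box_mid and the x axis of tray, either way round below 0.26 rad); the robot touches nothing.
It fails at once if a box is knocked over (tilted more than 45 degrees) (angle between any of red_box_mid, blue_box_mid, yellow_box_mid's own z axis and vertical above 0.79 rad).
It fails at once if the mug, the tiles or the pencil pot is moved more than 20 mm (distance of any of mug, tiles, pencil_pot from where it was at the start of the episode above 0.02 m).
It also fails if it takes over 128 s, if anything falls off the work surface, if the arm or the gripper's body presses on something with over 40 N, if the wrist force passes 120 N, or if a joint passes its speed limit or range.

## Working session

There is one attempt and no reset: what is moved stays moved. The work goes in short steps, Python scripts to look and compute and a shell command to move; the robot and the scene stay as the last step left them, time stands still between calls to the robot, and variables do not carry over. Pictures are saved under pics/ and viewed, at most 14 in all, crops included, and the job is handed in when it is done.

```bash
mkdir -p pics
cat > h.py <<'E'
import numpy as np, cv2
from rig import r
def pts(p):
    H,W=p["range_z"].shape; f=H/2/np.tan(np.radians(p["vfov"])/2)
    v,u=np.mgrid[:H,:W]; z=p["range_z"]
    P=np.stack([(u-p["cx"])/f*z,(v-p["cy"])/f*z,z],-1); T=np.array(p["extrinsics"])
    return P@T[:3,:3].T+T[:3,3]
def save(p,n): cv2.imwrite("pics/"+n,p["color"][:,:,::-1])
E
python3 - <<'E'
from h import *
s=r.state(); print(s["t"],s["ee_pos"],s["eef_rot"],s["grip_width"])
a=r.capture("top"); save(a,"top.png"); np.savez("top.npz",w=pts(a),c=a["color"])
b=r.capture("side"); save(b,"side.png"); 
for n in ["red_box_mid","blue_box_mid","yellow_box_mid","timer_mid","tray","mat","pad","mug","tiles","pencil_pot"]:
    w=pts(a)
    for d in r.look_for(a,n)[:3]:
        e=d["extent"]; u,v=int(e[0]*560),int(e[1]*420)
        print(n,round(d["conf"],2),(u,v),int(e[2]*560),int(e[3]*420),np.round(w[v,u],3))
E
```

```text
0.0 [ 0.30532187 -0.60137132  0.24127259] [-3.05348806e+00 -7.30860009e-01  8.74158051e-04] 0.08539761043046036
red_box_mid 0.76 (281, 225) 21 25 [ 0.513 -0.018  0.079]
blue_box_mid 0.67 (274, 289) 30 33 [ 0.367 -0.005  0.073]
yellow_box_mid 0.93 (248, 200) 30 22 [0.569 0.059 0.078]
yellow_box_mid 0.71 (229, 125) 30 30 [0.747 0.108 0.072]
yellow_box_mid 0.53 (275, 213) 104 87 [ 0.545 -0.005  0.007]
timer_mid 0.82 (280, 198) 24 31 [ 0.58  -0.016  0.028]
tray 0.81 (277, 213) 107 87 [ 0.545 -0.01   0.004]
mat 0.56 (396, 246) 88 123 [ 0.469 -0.305  0.002]
pad 0.8 (148, 229) 68 71 [0.501 0.302 0.01 ]
pad 0.66 (284, 117) 31 36 [ 0.775 -0.022  0.048]
mug 0.64 (179, 138) 37 46 [0.728 0.237 0.005]
mug 0.63 (150, 231) 68 71 [0.496 0.298 0.007]
tiles 0.95 (286, 115) 30 32 [ 0.78  -0.027  0.048]
pencil_pot 0.68 (367, 143) 34 31 [ 0.725 -0.233  0.006]
```

View pics/top.png

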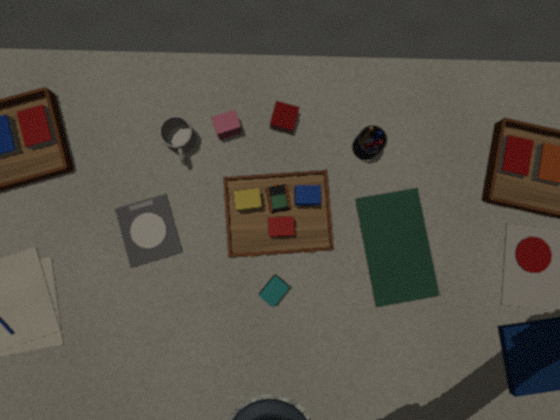

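View pics/side.png

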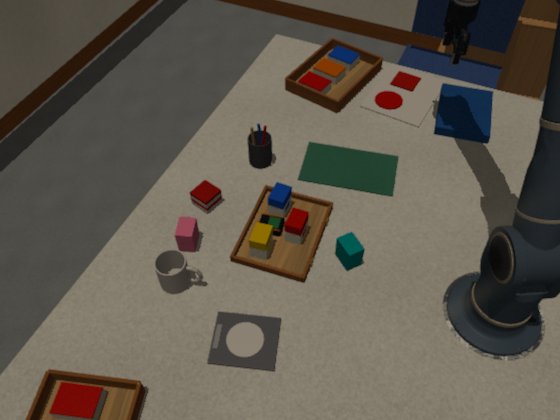

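The top view shows the tray at (278,213) with yellow at (248,200), blue at (308,196), red at (281,226) and the stopwatch at (279,198). The mat is on the right at (397,246) and the pad on the left at (149,230). The turquoise box at (275,290) and the pink one at (227,125) are decoys. The side view agrees. Next I'll fit poses from depth and colour.

Run:
```python
from h import *
d=np.load("top.npz"); w=d["w"]; c=d["c"]; hsv=cv2.cvtColor(c,cv2.COLOR_RGB2HSV)
def rect(m,n):
    nn,l,st,ce=cv2.connectedComponentsWithStats(m.astype(np.uint8)); k=1+np.argmax(st[1:,4]); q=w[l==k]
    R=cv2.minAreaRect((q[:,:2]*1000).astype(np.float32)); print(n,len(q),np.round(R[0],1),np.round(R[1],1),round(R[2],1),"med",np.round(np.median(q,0)*1000))
def win(u,v,a,b):
    m=np.zeros(c.shape[:2],bool); m[v-b:v+b,u-a:u+a]=1; return m
for n,u,v in [("yel",248,200),("blu",308,196),("red",281,226)]: rect(win(u,v,20,18)&(w[...,2]>.062),n)
rect(win(280,198,12,20)&(w[...,2]>.018)&(w[...,2]<.04),"timer")
H,S,V=hsv[...,0],hsv[...,1],hsv[...,2]
rect(win(397,246,60,75)&(H>50)&(H<95)&(S>80),"mat")
rect(win(149,230,25,25)&(V>135),"padwhite")
rect(win(149,230,45,45)&(V<120),"pad")
rect(win(278,213,65,60)&(w[...,2]>.013)&(w[...,2]<.06),"tray")
```

```text
yel 503 [526.4  53.7] [139.6  59.7] 8.2 med [572.  61.  76.]
blu 497 [547.8 -34.6] [ 67.7 187.7] 40.1 med [586. -80.  76.]
red 500 [497.8 -16.3] [71.6 64.6] 1.1 med [511. -18.  76.]
timer 548 [582.8 -12. ] [65.9 51.9] 11.2 med [580. -12.  30.]
mat 6430 [ 444.3 -189. ] [265.2 393.5] 11.6 med [ 466. -304.    4.]Traceback (most recent call last):
  File "<stdin>", line 12, in <module>
  File "<stdin>", line 4, in rect
    return _wrapfunc(a, 'argmax', axis=axis, out=out, **kwds)
    return bound(*args, **kwds)
ValueError: attempt to get argmax of an empty sequence
```

```bash
cat > fit.py <<'E'
from h import *
from scipy.spatial.transform import Rotation as R
def rect(w,m,n,lo=0,hi=1):
    m=m&(w[...,2]>lo)&(w[...,2]<hi)
    nn,l,st,ce=cv2.connectedComponentsWithStats(m.astype(np.uint8)); 
    if nn<2: print(n,"none");return
    k=1+np.argmax(st[1:,4]); q=w[l==k]*1000
    q=q[np.linalg.norm(q[:,:2]-np.median(q[:,:2],0),axis=1)<170]
    Q=cv2.minAreaRect(q[:,:2].astype(np.float32)); print(n,len(q),"rect",np.round(Q[0],1),np.round(Q[1],1),round(Q[2],1),"mean",np.round(q.mean(0),1))
def win(u,v,a,b):
    m=np.zeros((420,560),bool); m[v-b:v+b,u-a:u+a]=1; return m
E
python3 - <<'E'
from fit import *
d=np.load("top.npz"); w=d["w"]; c=d["c"]; H,S,V=cv2.split(cv2.cvtColor(c,cv2.COLOR_RGB2HSV))
for n,u,v in [("yel",248,200),("blu",308,196),("red",281,226)]: rect(w,win(u,v,20,18)&(S>100),n,.07,.084)
rect(w,win(280,198,12,20),"timer",.024,.036)
rect(w,win(397,246,60,75)&(H>50)&(H<95)&(S>80),"mat",-.005,.015)
print(c[230,149],c[230,125],c[230,105],c[300,150])
rect(w,win(149,230,25,25)&(V>115),"padwhite",0,.02)
rect(w,win(149,230,45,45)&(V<85),"pad",-.005,.02)
rect(w,win(278,213,65,60),"tray",.013,.03)
s=r.state(); print(np.round(R.from_rotvec(s["eef_rot"]).as_matrix(),3))
E
```

```text
yel 494 rect [573.4  60.5] [44.7 59.7] 8.2 mean [573.   60.5  76.1]
blu 450 rect [584.7 -79. ] [40.5 58.2] 0.9 mean [584.6 -78.9  76. ]
red 493 rect [511.3 -18.6] [43.9 59.7] 4.6 mean [511.4 -18.5  76. ]
timer 524 rect [581.  -12.4] [61.9 51.8] 11.2 mean [580.5 -12.8  30.2]
mat 6400 rect [ 468.3 -305.6] [265.  155.8] 11.2 mean [ 467.  -304.9    4.1]
[123 115 104] [63 60 58] [106 100  92] [102  98  88]
padwhite 887 rect [497.2 303.6] [80.4 80.4] 1.9 mean [498.2 303.4   8.1]
pad 2211 rect [498.4 303.1] [152.1 133.9] 17.9 mean [494.7 300.4   5. ]
tray 1287 rect [544.7 -12.5] [198.3 256.7] 5.2 mean [546.2 -12.2  21.6]
[[ 0.892  0.453  0.   ]
 [ 0.453 -0.892 -0.   ]
 [ 0.     0.    -1.   ]]
```

```bash
cat > go.py <<'E'
import sys; from fit import *
def go(x,y,z,yaw=None):
    s=r.state(); M=R.from_rotvec(s["eef_rot"]).as_matrix(); d=M.T@(np.array([x,y,z])-np.array(s["ee_pos"])*1000)
    cy=np.degrees(np.arctan2(M[1,1],M[0,1])); roll=None if yaw is None else round(-((yaw-cy+90)%180-90),1)
    print("t",round(s["t"],2),"pos",np.round(np.array(s["ee_pos"])*1000,1),"yaw",round(cy,1),"delta",np.round(d,1),"roll",roll,"w",round(s["grip_width"],4),"tilt",np.round(M[2,2],4))
if __name__=="__main__": go(*map(float,sys.argv[1:]))
E
python3 go.py 584.7 -79 200 5
```

```text
t 0.6 pos [ 305.6 -601.9  242.3] yaw -63.1 delta [ 485.5 -339.9   42.3] roll -68.1 w 0.0853 tilt -1.0
```

```bash
python3 -m jog '[{"delta_pos":[242,-170,20],"roll":-34,"hand":1},{"delta_pos":[242,-170,20],"roll":-34,"hand":1},{"delta_pos":[242,-170,20],"roll":-34,"hand":1},{"delta_pos":[242,-170,20],"roll":-34,"hand":1},{"delta_pos":[242,-170,20],"roll":-34,"hand":1},{"delta_pos":[242,-170,20],"roll":-34,"hand":1},{"delta_pos":[485.5,-340,42],"roll":-68.1,"hand":1},{"delta_pos":[485.5,-340,42],"roll":-68.1,"hand":1},{"delta_pos":[485.5,-340,42],"roll":-68.1,"hand":1},{"delta_pos":[485.5,-340,42],"roll":-68.1,"hand":1},{"delta_pos":[485.5,-340,42],"roll":-68.1,"hand":1},{"delta_pos":[485.5,-340,42],"roll":-68.1,"hand":1},{"delta_pos":[485.5,-340,42],"roll":-68.1,"hand":1},{"delta_pos":[485.5,-340,42],"roll":-68.1,"hand":1},{"delta_pos":[485.5,-340,42],"roll":-68.1,"hand":1},{"delta_pos":[485.5,-340,42],"roll":-68.1,"hand":1}]'
python3 go.py 584.7 -79 48 5
python3 - <<'E'
from h import *
p=r.capture("wrist"); save(p,"w1.png")
w=pts(p)
for d in r.look_for(p,"blue_box_mid")[:2]:
    e=d["extent"]; u,v=int(e[0]*560),int(e[1]*420); print(d["conf"],u,v,w[v,u])
m=(w[...,2]>.07)&(w[...,2]<.082)
n,l,st,ce=cv2.connectedComponentsWithStats(m.astype(np.uint8))
for k in range(1,n):
    if st[k,4]>800: q=w[l==k]*1000; print(st[k],cv2.minAreaRect(q[:,:2].astype(np.float32)),q.mean(0))
E
```

```text
t: 2.2
ee_pos: [0.5841, -0.0811, 0.2004]
eef_rot: [2.125, 2.313, -0.001]
wrist_force: [-0.5, -1.0, 0.0]
grip_width: 0.0855
gripper_force: 0.0
t 2.2 pos [584.1 -81.1 200.4] yaw 4.8 delta [  2.2   0.8 152.4] roll -0.2 w 0.0855 tilt -1.0
0.71 41 75 [ 0.39676755 -0.00133678  0.04902797]
0.66 284 197 [ 0.5872285  -0.07355166  0.0763402 ]
[ 251    0   69   48 3030] ((577.716064453125, 45.7738151550293), (43.977027893066406, 27.553028106689453), 8.632890701293945) [577.38356565  44.9740326   76.24689351]
[ 153   66   69   89 5525] ((513.4795532226562, -17.20375633239746), (44.59316635131836, 60.00432586669922), 3.457279682159424) [514.10768388 -15.95648395  76.16941028]
[ 255  162   62   79 4331] ((588.3898315429688, -78.55301666259766), (44.10672378540039, 60.38906478881836), 1.5048184394836426) [588.25194687 -76.73539946  76.32149303]
```

View pics/w1.png

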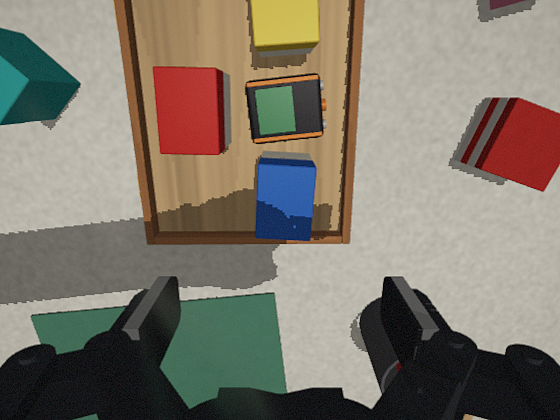

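The wrist view shows red at (189,110), blue at (286,200), yellow at (285,22) and the stopwatch at (286,108) with its buttons towards +x. It agrees with the top view to about 3 mm, so I'll pick blue.

```bash
python3 -m jog '[{"delta_pos":[2.3,2.5,40],"roll":0,"hand":1},{"delta_pos":[2.3,2.5,80],"roll":0,"hand":1},{"delta_pos":[2.3,2.5,110],"roll":0,"hand":1},{"delta_pos":[2.3,2.5,130],"roll":0,"hand":1},{"delta_pos":[2.3,2.5,145],"roll":0,"hand":1},{"delta_pos":[2.3,2.5,152],"roll":0,"hand":1},{"delta_pos":[2.3,2.5,152],"roll":0,"hand":1},{"delta_pos":[2.3,2.5,152],"roll":0,"hand":0},{"delta_pos":[2.3,2.5,152],"roll":0,"hand":0},{"delta_pos":[2.3,2.5,152],"roll":0,"hand":0},{"delta_pos":[2.3,2.5,152],"roll":0,"hand":0},{"delta_pos":[2.3,2.5,152],"roll":0,"hand":0},{"delta_pos":[2.3,2.5,152],"roll":0,"hand":0},{"delta_pos":[2.3,2.5,152],"roll":0,"hand":0}]'
python3 go.py 385 -321 148 5
```

```text
t: 3.7
ee_pos: [0.5878, -0.0765, 0.0496]
eef_rot: [2.121, 2.315, 0.002]
wrist_force: [-1.7, 0.5, 5.8]
grip_width: 0.0438
gripper_force: 60.2
t 3.7 pos [587.8 -76.5  49.6] yaw 5.0 delta [-225.9 -223.1  -98.7] roll 0.0 w 0.0438 tilt -1.0
```

```bash
python3 -m jog '[{"delta_pos":[0,0,-30],"roll":0,"hand":0},{"delta_pos":[0,0,-70],"roll":0,"hand":0},{"delta_pos":[-10,-10,-100],"roll":0,"hand":0},{"delta_pos":[-30,-30,-100],"roll":0,"hand":0},{"delta_pos":[-60,-60,-100],"roll":0,"hand":0},{"delta_pos":[-90,-90,-100],"roll":0,"hand":0},{"delta_pos":[-120,-120,-100],"roll":0,"hand":0},{"delta_pos":[-150,-150,-100],"roll":0,"hand":0},{"delta_pos":[-180,-180,-100],"roll":0,"hand":0},{"delta_pos":[-205,-205,-100],"roll":0,"hand":0},{"delta_pos":[-220,-218,-100],"roll":0,"hand":0},{"delta_pos":[-226,-223,-100],"roll":0,"hand":0},{"delta_pos":[-226,-223,-100],"roll":0,"hand":0},{"delta_pos":[-226,-223,-100],"roll":0,"hand":0}]'
python3 go.py 385 -321 48 5
```

```text
t: 5.1
ee_pos: [0.3855, -0.3198, 0.1484]
eef_rot: [2.12, 2.318, 0.002]
wrist_force: [0.3, 0.5, -1.6]
grip_width: 0.0434
gripper_force: 60.4
t 5.1 pos [ 385.5 -319.8  148.4] yaw 5.1 delta [ -1.2  -0.7 100.3] roll 0.1 w 0.0434 tilt -1.0
```

```bash
python3 -m jog '[{"delta_pos":[0,0,30],"roll":0,"hand":0},{"delta_pos":[0,0,60],"roll":0,"hand":0},{"delta_pos":[0,0,80],"roll":0,"hand":0},{"delta_pos":[0,0,92],"roll":0,"hand":0},{"delta_pos":[0,0,97],"roll":0,"hand":0},{"delta_pos":[0,0,99],"roll":0,"hand":0},{"delta_pos":[0,0,100],"roll":0,"hand":0},{"delta_pos":[0,0,100],"roll":0,"hand":0},{"delta_pos":[0,0,100],"roll":0,"hand":0}]'
python3 go.py 385 -321 47
```

```text
t: 6.0
ee_pos: [0.3849, -0.3214, 0.0491]
eef_rot: [2.121, 2.315, 0.0]
wrist_force: [0.3, -0.7, -1.3]
grip_width: 0.0443
gripper_force: 60.4
t 6.0 pos [ 384.9 -321.4   49.1] yaw 5.0 delta [0.4 0.1 2.1] roll None w 0.0443 tilt -1.0
```

```bash
python3 -m jog '[{"delta_pos":[0,0,1],"roll":0,"hand":0},{"delta_pos":[0,0,2],"roll":0,"hand":0},{"delta_pos":[0,0,2],"roll":0,"hand":0},{"delta_pos":[0,0,2],"roll":0,"hand":0.8},{"delta_pos":[0,0,2],"roll":0,"hand":0.8},{"delta_pos":[0,0,2],"roll":0,"hand":0.8},{"delta_pos":[0,0,2],"roll":0,"hand":0.8},{"delta_pos":[0,0,-20],"roll":0,"hand":1},{"delta_pos":[0,0,-60],"roll":0,"hand":1},{"delta_pos":[0,0,-100],"roll":0,"hand":1},{"delta_pos":[0,0,-100],"roll":0,"hand":1}]'
python3 go.py 575.5 61 148 5
```

```text
t: 7.1
ee_pos: [0.3876, -0.323, 0.1532]
eef_rot: [2.115, 2.309, 0.001]
wrist_force: [1.2, -0.9, -0.5]
grip_width: 0.0856
gripper_force: 0.0
t 7.1 pos [ 387.6 -323.   153.2] yaw 5.0 delta [366.1 220.6   4.1] roll 0.0 w 0.0856 tilt -0.9999
```

```bash
python3 -m jog '[{"delta_pos":[180,110,-20],"roll":0,"hand":1},{"delta_pos":[180,110,-20],"roll":0,"hand":1},{"delta_pos":[180,110,-20],"roll":0,"hand":1},{"delta_pos":[180,110,-20],"roll":0,"hand":1},{"delta_pos":[366,220.5,0],"roll":0,"hand":1},{"delta_pos":[366,220.5,0],"roll":0,"hand":1},{"delta_pos":[366,220.5,0],"roll":0,"hand":1},{"delta_pos":[366,220.5,0],"roll":0,"hand":1},{"delta_pos":[366,220.5,0],"roll":0,"hand":1},{"delta_pos":[366,220.5,0],"roll":0,"hand":1},{"delta_pos":[366,220.5,0],"roll":0,"hand":1},{"delta_pos":[366,220.5,0],"roll":0,"hand":1},{"delta_pos":[366,220.5,0],"roll":0,"hand":1}]'
python3 go.py 575.5 61 48 5
python3 - <<'E'
from h import *
p=r.capture("wrist"); w=pts(p)
m=(w[...,2]>.07)&(w[...,2]<.082)
n,l,st,ce=cv2.connectedComponentsWithStats(m.astype(np.uint8))
for k in range(1,n):
    if st[k,4]>800: q=w[l==k]*1000; print(st[k],cv2.minAreaRect(q[:,:2].astype(np.float32)),q.mean(0))
E
```

```text
t: 8.4
ee_pos: [0.5718, 0.0609, 0.1481]
eef_rot: [2.125, 2.314, -0.002]
wrist_force: [-0.1, 0.5, -0.2]
grip_width: 0.0858
gripper_force: 0.0
t 8.4 pos [571.8  60.9 148.1] yaw 4.9 delta [-1.000e-01  3.800e+00  1.001e+02] roll -0.1 w 0.0858 tilt -1.0
[ 246  179   75   95 6382] ((575.1492919921875, 62.12312698364258), (44.08405303955078, 60.3979377746582), 8.58542537689209) [574.92815194  64.31770741  76.32501337]
[ 162  286   58   79 3387] ((515.361572265625, -16.661197662353516), (40.76777267456055, 60.84860610961914), 3.264359712600708) [520.89776624 -16.46590507  76.03427164]
```

```bash
python3 -m jog '[{"delta_pos":[0.5,2.5,35],"roll":0,"hand":1},{"delta_pos":[0.5,2.5,65],"roll":0,"hand":1},{"delta_pos":[0.5,2.5,85],"roll":0,"hand":1},{"delta_pos":[0.5,2.5,95],"roll":0,"hand":1},{"delta_pos":[0.5,2.5,100],"roll":0,"hand":1},{"delta_pos":[0.5,2.5,100],"roll":0,"hand":1},{"delta_pos":[0.5,2.5,100],"roll":0,"hand":0},{"delta_pos":[0.5,2.5,100],"roll":0,"hand":0},{"delta_pos":[0.5,2.5,100],"roll":0,"hand":0},{"delta_pos":[0.5,2.5,100],"roll":0,"hand":0},{"delta_pos":[0.5,2.5,100],"roll":0,"hand":0},{"delta_pos":[0.5,2.5,100],"roll":0,"hand":0},{"delta_pos":[0.5,2.5,100],"roll":0,"hand":0}]'
python3 go.py 468 -305 148 5
```

```text
t: 9.75
ee_pos: [0.5755, 0.0638, 0.0495]
eef_rot: [2.121, 2.316, 0.002]
wrist_force: [0.1, -1.0, 6.8]
grip_width: 0.0439
gripper_force: 60.7
t 9.75 pos [575.5  63.8  49.5] yaw 5.0 delta [-358.  -139.1  -98.8] roll 0.0 w 0.0439 tilt -1.0
```

```bash
python3 -m jog '[{"delta_pos":[0,0,-30],"roll":0,"hand":0},{"delta_pos":[0,0,-70],"roll":0,"hand":0},{"delta_pos":[-10,-4,-100],"roll":0,"hand":0},{"delta_pos":[-35,-14,-100],"roll":0,"hand":0},{"delta_pos":[-75,-29,-100],"roll":0,"hand":0},{"delta_pos":[-115,-45,-100],"roll":0,"hand":0},{"delta_pos":[-155,-60,-100],"roll":0,"hand":0},{"delta_pos":[-195,-76,-100],"roll":0,"hand":0},{"delta_pos":[-235,-91,-100],"roll":0,"hand":0},{"delta_pos":[-275,-107,-100],"roll":0,"hand":0},{"delta_pos":[-315,-122,-100],"roll":0,"hand":0},{"delta_pos":[-345,-134,-100],"roll":0,"hand":0},{"delta_pos":[-358,-139,-100],"roll":0,"hand":0},{"delta_pos":[-358,-139,-100],"roll":0,"hand":0},{"delta_pos":[-358,-139,-100],"roll":0,"hand":0}]'
python3 go.py 468 -305 47.6 5
```

```text
t: 11.25
ee_pos: [0.468, -0.3033, 0.1482]
eef_rot: [-2.119, -2.318, -0.002]
wrist_force: [0.3, 0.3, -1.9]
grip_width: 0.0439
gripper_force: 60.6
t 11.25 pos [ 468.  -303.3  148.2] yaw 5.1 delta [ -1.8  -0.2 100.6] roll 0.1 w 0.0439 tilt -1.0
```

```bash
python3 -m jog '[{"delta_pos":[0,0,30],"roll":0,"hand":0},{"delta_pos":[0,0,60],"roll":0,"hand":0},{"delta_pos":[0,0,80],"roll":0,"hand":0},{"delta_pos":[0,0,92],"roll":0,"hand":0},{"delta_pos":[0,0,97],"roll":0,"hand":0},{"delta_pos":[0,0,99],"roll":0,"hand":0},{"delta_pos":[0,0,101],"roll":0,"hand":0},{"delta_pos":[0,0,102],"roll":0,"hand":0},{"delta_pos":[0,0,102],"roll":0,"hand":0},{"delta_pos":[0,0,102],"roll":0,"hand":0}]'
python3 go.py 468 -305 47.6 5
```

```text
t: 12.25
ee_pos: [0.4683, -0.3053, 0.0475]
eef_rot: [2.121, 2.315, 0.001]
wrist_force: [-1.0, 1.4, 5.7]
grip_width: 0.0434
gripper_force: 61.4
t 12.25 pos [ 468.3 -305.3   47.5] yaw 5.0 delta [ 0.3 -0.2 -0.1] roll 0.0 w 0.0434 tilt -1.0
```

Release, rise to about 148 and go above red (513, -17).

```bash
python3 -m jog '[{"delta_pos":[0,0,0],"roll":0,"hand":0.8},{"delta_pos":[0,0,0],"roll":0,"hand":0.8},{"delta_pos":[0,0,0],"roll":0,"hand":0.8},{"delta_pos":[0,0,0],"roll":0,"hand":0.8},{"delta_pos":[0,0,-20],"roll":0,"hand":0.8},{"delta_pos":[0,0,-60],"roll":0,"hand":1},{"delta_pos":[0,0,-100],"roll":0,"hand":1},{"delta_pos":[0,0,-100],"roll":0,"hand":1},{"delta_pos":[0,0,-100],"roll":0,"hand":1}]'
python3 go.py 513 -17 148 5
```

```text
t: 13.15
ee_pos: [0.4678, -0.3056, 0.1472]
eef_rot: [2.121, 2.315, 0.0]
wrist_force: [-0.5, 0.1, -0.7]
grip_width: 0.0854
gripper_force: 0.0
t 13.15 pos [ 467.8 -305.6  147.2] yaw 5.0 delta [283.5  70.2  -1.2] roll 0.0 w 0.0854 tilt -1.0
```

```bash
python3 -m jog '[{"delta_pos":[283.5,70,-1],"roll":0,"hand":1},{"delta_pos":[283.5,70,-1],"roll":0,"hand":1},{"delta_pos":[283.5,70,-1],"roll":0,"hand":1},{"delta_pos":[283.5,70,-1],"roll":0,"hand":1},{"delta_pos":[283.5,70,-1],"roll":0,"hand":1},{"delta_pos":[283.5,70,-1],"roll":0,"hand":1},{"delta_pos":[283.5,70,-1],"roll":0,"hand":1},{"delta_pos":[283.5,70,-1],"roll":0,"hand":1},{"delta_pos":[283.5,70,-1],"roll":0,"hand":1},{"delta_pos":[283.5,70,-1],"roll":0,"hand":1}]'
python3 go.py 513 -17 48 5
python3 - <<'E'
from h import *
p=r.capture("wrist"); w=pts(p); save(p,"w2.png")
for lo,hi in [(.07,.082),(.025,.036)]:
  m=(w[...,2]>lo)&(w[...,2]<hi)
  n,l,st,ce=cv2.connectedComponentsWithStats(m.astype(np.uint8))
  for k in range(1,n):
    if st[k,4]>1500: q=w[l==k]*1000; print(st[k],cv2.minAreaRect(q[:,:2].astype(np.float32)),q.mean(0))
E
```

```text
t: 14.15
ee_pos: [0.5119, -0.0186, 0.1466]
eef_rot: [-2.125, -2.313, 0.002]
wrist_force: [0.5, -0.2, 0.2]
grip_width: 0.0854
gripper_force: 0.0
t 14.15 pos [511.9 -18.6 146.6] yaw 4.8 delta [ 1.6  1.4 98.6] roll -0.2 w 0.0854 tilt -1.0
[   0  128  102  112 3529] ((364.9564514160156, -2.85650634765625), (44.13031768798828, 59.308937072753906), 51.24468231201172) [366.67403787  -3.03094781  70.56615123]
[ 246  180   74   94 6467] ((513.3084106445312, -16.9261474609375), (44.114933013916016, 60.28753662109375), 3.76358962059021) [513.16548202 -14.80741228  76.32382158]
[ 332  168   84   73 5414] ((582.7158813476562, -9.847721099853516), (61.82572555541992, 50.6168212890625), 11.007850646972656) [581.77902072  -8.78137578  30.59472   ]
```

View pics/w2.png

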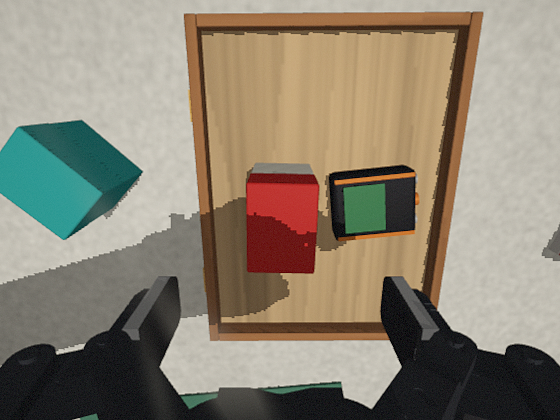

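Red is at (282,225) and the stopwatch, undisturbed, at (373,203); the other two spots are empty. Now I'll pick red.

```bash
python3 -m jog '[{"delta_pos":[0.5,1,35],"roll":0,"hand":1},{"delta_pos":[0.5,1,65],"roll":0,"hand":1},{"delta_pos":[0.5,1,85],"roll":0,"hand":1},{"delta_pos":[0.5,1,95],"roll":0,"hand":1},{"delta_pos":[0.5,1,98],"roll":0,"hand":1},{"delta_pos":[0.5,1,98],"roll":0,"hand":1},{"delta_pos":[0.5,1,98],"roll":0,"hand":0},{"delta_pos":[0.5,1,98],"roll":0,"hand":0},{"delta_pos":[0.5,1,98],"roll":0,"hand":0},{"delta_pos":[0.5,1,98],"roll":0,"hand":0},{"delta_pos":[0.5,1,98],"roll":0,"hand":0},{"delta_pos":[0.5,1,98],"roll":0,"hand":0},{"delta_pos":[0.5,1,98],"roll":0,"hand":0}]'
python3 go.py 551 -289 148 5
```

```text
t: 15.5
ee_pos: [0.514, -0.0161, 0.0503]
eef_rot: [2.121, 2.315, 0.001]
wrist_force: [-1.2, 0.4, 6.5]
grip_width: 0.043
gripper_force: 61.7
t 15.5 pos [514.  -16.1  50.3] yaw 5.0 delta [-275.1   13.2  -97.6] roll 0.0 w 0.043 tilt -1.0
```

```bash
python3 -m jog '[{"delta_pos":[0,0,-30],"roll":0,"hand":0},{"delta_pos":[0,0,-70],"roll":0,"hand":0},{"delta_pos":[-10,0,-98],"roll":0,"hand":0},{"delta_pos":[-35,2,-98],"roll":0,"hand":0},{"delta_pos":[-75,4,-98],"roll":0,"hand":0},{"delta_pos":[-115,6,-98],"roll":0,"hand":0},{"delta_pos":[-155,8,-98],"roll":0,"hand":0},{"delta_pos":[-195,10,-98],"roll":0,"hand":0},{"delta_pos":[-235,12,-98],"roll":0,"hand":0},{"delta_pos":[-263,13,-98],"roll":0,"hand":0},{"delta_pos":[-275,13,-98],"roll":0,"hand":0},{"delta_pos":[-275,13,-98],"roll":0,"hand":0},{"delta_pos":[-275,13,-98],"roll":0,"hand":0}]'
python3 go.py 551 -289 48.3 5
```

```text
t: 16.8
ee_pos: [0.5503, -0.2867, 0.1471]
eef_rot: [-2.119, -2.318, -0.001]
wrist_force: [-0.0, 0.1, -1.7]
grip_width: 0.0435
gripper_force: 61.3
t 16.8 pos [ 550.3 -286.7  147.1] yaw 5.1 delta [-2.6  0.6 98.8] roll 0.1 w 0.0435 tilt -1.0
```

```bash
python3 -m jog '[{"delta_pos":[0,0,30],"roll":0,"hand":0},{"delta_pos":[0,0,60],"roll":0,"hand":0},{"delta_pos":[0,0,80],"roll":0,"hand":0},{"delta_pos":[0,0,92],"roll":0,"hand":0},{"delta_pos":[0,0,96],"roll":0,"hand":0},{"delta_pos":[0,0,98],"roll":0,"hand":0},{"delta_pos":[0,0,99],"roll":0,"hand":0},{"delta_pos":[0,0,100],"roll":0,"hand":0},{"delta_pos":[0,0,100],"roll":0,"hand":0},{"delta_pos":[0,0,100],"roll":0,"hand":0}]'
python3 go.py 551 -289 48.3 5
```

```text
t: 17.8
ee_pos: [0.5511, -0.2891, 0.0483]
eef_rot: [2.121, 2.315, 0.001]
wrist_force: [0.0, 0.9, 1.3]
grip_width: 0.0433
gripper_force: 61.4
t 17.8 pos [ 551.1 -289.1   48.3] yaw 5.0 delta [ 0.1 -0.1 -0. ] roll 0.0 w 0.0433 tilt -1.0
```

```bash
python3 -m jog '[{"delta_pos":[0,0,0.5],"roll":0,"hand":0},{"delta_pos":[0,0,0.5],"roll":0,"hand":0.8},{"delta_pos":[0,0,0.5],"roll":0,"hand":0.8},{"delta_pos":[0,0,0.5],"roll":0,"hand":0.8},{"delta_pos":[0,0,0.5],"roll":0,"hand":0.8},{"delta_pos":[0,0,-20],"roll":0,"hand":0.8},{"delta_pos":[0,0,-60],"roll":0,"hand":1},{"delta_pos":[0,0,-100],"roll":0,"hand":1},{"delta_pos":[0,0,-100],"roll":0,"hand":1},{"delta_pos":[0,0,-100],"roll":0,"hand":1}]'
python3 go.py 581.5 -11 148 -79
python3 - <<'E'
from fit import *
p=r.capture("side"); save(p,"s2.png"); w=pts(p)
H,S,V=cv2.split(cv2.cvtColor(p["color"],cv2.COLOR_RGB2HSV))
for n,nm in [("red_box_mid","red"),("blue_box_mid","blue"),("yellow_box_mid","yellow")]:
    for d in r.look_for(p,n)[:3]:
        e=d["extent"]; u,v=int(e[0]*560),int(e[1]*420); print(nm,round(d["conf"],2),u,v,np.round(w[v,u],3))
E
```

```text
t: 18.8
ee_pos: [0.5507, -0.2892, 0.1483]
eef_rot: [2.121, 2.315, 0.0]
wrist_force: [-0.4, -0.1, -0.7]
grip_width: 0.0857
gripper_force: 0.0
t 18.8 pos [ 550.7 -289.2  148.3] yaw 5.0 delta [274.4  55.   -0. ] roll 84.0 w 0.0857 tilt -1.0
red 0.62 322 156 [ 0.541 -0.266  0.056]
blue 0.92 380 160 [ 0.384 -0.297  0.077]
blue 0.83 351 250 [0.354 0.017 0.073]
yellow 0.8 350 157 [ 0.464 -0.282  0.069]
yellow 0.8 188 235 [0.735 0.139 0.072]
```

View pics/s2.png

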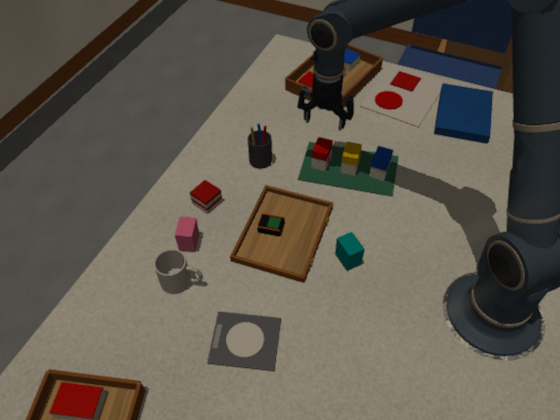

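All three boxes stand upright on the mat (red at (321,153), yellow at (351,158), blue at (381,163)) and the stopwatch is still in the tray at (271,226). Next, go above the stopwatch.

```bash
python3 -m jog '[{"delta_pos":[274.5,55,0],"roll":84,"hand":1},{"delta_pos":[274.5,55,0],"roll":84,"hand":1},{"delta_pos":[274.5,55,0],"roll":84,"hand":1},{"delta_pos":[274.5,55,0],"roll":84,"hand":1},{"delta_pos":[274.5,55,0],"roll":84,"hand":1},{"delta_pos":[274.5,55,0],"roll":84,"hand":1},{"delta_pos":[274.5,55,0],"roll":84,"hand":1},{"delta_pos":[274.5,55,0],"roll":84,"hand":1},{"delta_pos":[274.5,55,0],"roll":84,"hand":1},{"delta_pos":[274.5,55,0],"roll":84,"hand":1},{"delta_pos":[274.5,55,0],"roll":84,"hand":1},{"delta_pos":[274.5,55,0],"roll":84,"hand":1},{"delta_pos":[274.5,55,0],"roll":84,"hand":1}]'
python3 go.py 581.8 -11 20 -79
python3 - <<'E'
from fit import *
p=r.capture("wrist"); w=pts(p); save(p,"w3.png")
for d in r.look_for(p,"timer_mid")[:2]:
    e=d["extent"]; u,v,a,b=int(e[0]*560),int(e[1]*420),int(e[2]*560),int(e[3]*420); print(d["conf"],u,v,a,b)
    rect(w,win(u,v,a//2+8,b//2+8),"timer",.024,.036)
E
```

```text
t: 20.3
ee_pos: [0.5809, -0.0106, 0.1468]
eef_rot: [-3.127, -0.304, 0.001]
wrist_force: [0.2, 0.2, 0.7]
grip_width: 0.0852
gripper_force: 0.0
t 20.3 pos [580.9 -10.6 146.8] yaw -78.9 delta [  1.    0.6 126.8] roll 0.1 w 0.0852 tilt -1.0
0.83 281 198 65 88
timer 5390 rect [583.7 -11.2] [61.5 52.1] 11.1 mean [585.5 -10.9  30.3]
```

View pics/w3.png

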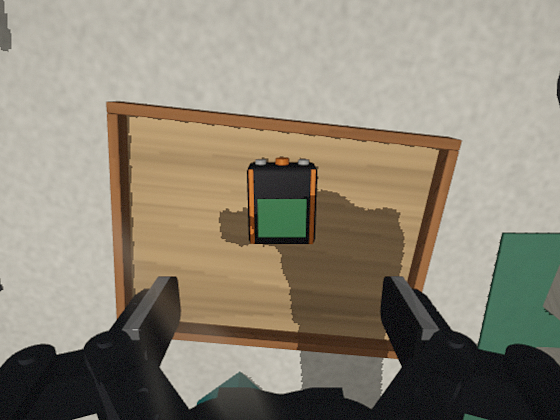

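The stopwatch is at (281,200), squared with the fingers, with its buttons away from the grip. Descend and grip.

```bash
python3 -m jog '[{"delta_pos":[1,0.3,40],"roll":0,"hand":1},{"delta_pos":[1,0.3,75],"roll":0,"hand":1},{"delta_pos":[1,0.3,100],"roll":0,"hand":1},{"delta_pos":[1,0.3,115],"roll":0,"hand":1},{"delta_pos":[1,0.3,123],"roll":0,"hand":1},{"delta_pos":[1,0.3,127],"roll":0,"hand":1},{"delta_pos":[1,0.3,127],"roll":0,"hand":1},{"delta_pos":[1,0.3,127],"roll":0,"hand":0},{"delta_pos":[1,0.3,127],"roll":0,"hand":0},{"delta_pos":[1,0.3,127],"roll":0,"hand":0},{"delta_pos":[1,0.3,127],"roll":0,"hand":0},{"delta_pos":[1,0.3,127],"roll":0,"hand":0},{"delta_pos":[1,0.3,127],"roll":0,"hand":0},{"delta_pos":[1,0.3,127],"roll":0,"hand":0}]'
python3 go.py 498 303.5 120 -79
```

```text
t: 21.8
ee_pos: [0.5831, -0.0106, 0.0216]
eef_rot: [3.127, 0.302, 0.004]
wrist_force: [-0.8, -1.0, 6.8]
grip_width: 0.0511
gripper_force: 64.2
t 21.8 pos [583.1 -10.6  21.6] yaw -79.0 delta [ -23.3 -324.6  -98.6] roll 0.0 w 0.0511 tilt -1.0
```

```bash
python3 -m jog '[{"delta_pos":[0,0,-30],"roll":0,"hand":0},{"delta_pos":[0,0,-70],"roll":0,"hand":0},{"delta_pos":[-1,-10,-99],"roll":0,"hand":0},{"delta_pos":[-3,-35,-99],"roll":0,"hand":0},{"delta_pos":[-5,-75,-99],"roll":0,"hand":0},{"delta_pos":[-8,-115,-99],"roll":0,"hand":0},{"delta_pos":[-11,-155,-99],"roll":0,"hand":0},{"delta_pos":[-14,-195,-99],"roll":0,"hand":0},{"delta_pos":[-17,-235,-99],"roll":0,"hand":0},{"delta_pos":[-20,-275,-99],"roll":0,"hand":0},{"delta_pos":[-22,-308,-99],"roll":0,"hand":0},{"delta_pos":[-23.3,-324.6,-99],"roll":0,"hand":0},{"delta_pos":[-23.3,-324.6,-99],"roll":0,"hand":0},{"delta_pos":[-23.3,-324.6,-99],"roll":0,"hand":0}]'
python3 go.py 498 303.5 23.6 -79
python3 - <<'E'
from fit import *
p=r.capture("wrist"); w=pts(p); save(p,"w4.png")
rect(w,win(280,200,250,150),"plate",.0035,.0115)
V=p["color"].max(2); rect(w,(V>105)&(w[...,2]>.0055)&(w[...,2]<.012),"white")
E
```

```text
t: 23.2
ee_pos: [0.4977, 0.3016, 0.119]
eef_rot: [3.125, 0.299, -0.0]
wrist_force: [0.0, -0.6, -0.5]
grip_width: 0.0509
gripper_force: 63.3
t 23.2 pos [497.7 301.6 119. ] yaw -79.1 delta [ 0.6 -2.  95.4] roll -0.1 w 0.0509 tilt -1.0
plate 23287 rect [504.5 304.7] [141.8 130.3] 17.8 mean [530.2 309.8   6.3]
white 11178 rect [530.6 312.7] [ 86.8 128.5] 17.9 mean [533.1 310.7   7.6]
```

View pics/w4.png

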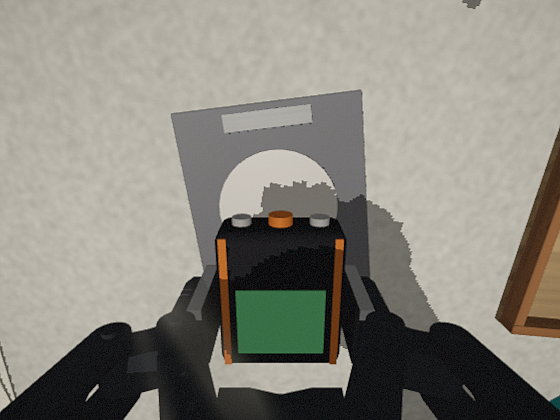

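The stopwatch is held level. The white disc lies around (280,200), and the plate fit gives a centre of about (499.5, 303.5). Lowering.

```bash
python3 -m jog '[{"delta_pos":[1,-1,35],"roll":0,"hand":0},{"delta_pos":[1,-1,65],"roll":0,"hand":0},{"delta_pos":[1,-1,82],"roll":0,"hand":0},{"delta_pos":[1,-1,90],"roll":0,"hand":0},{"delta_pos":[1,-1,93],"roll":0,"hand":0},{"delta_pos":[1,-1,95],"roll":0,"hand":0},{"delta_pos":[1,-1,95.5],"roll":0,"hand":0},{"delta_pos":[1,-1,95.5],"roll":0,"hand":0},{"delta_pos":[1,-1,95.5],"roll":0,"hand":0}]'
python3 go.py 499 303.5 23.6 -79
```

```text
t: 24.15
ee_pos: [0.4984, 0.3048, 0.0245]
eef_rot: [-3.127, -0.302, -0.002]
wrist_force: [-0.0, 0.2, -0.2]
grip_width: 0.0508
gripper_force: 63.3
t 24.15 pos [498.4 304.8  24.5] yaw -79.0 delta [0.3 1.4 0.9] roll 0.0 w 0.0508 tilt -1.0
```

```bash
python3 -m jog '[{"delta_pos":[0.3,1,0.7],"roll":0,"hand":0},{"delta_pos":[0.3,1,1],"roll":0,"hand":0},{"delta_pos":[0.3,1,1],"roll":0,"hand":0},{"delta_pos":[0.3,1,1],"roll":0,"hand":0.9},{"delta_pos":[0.3,1,1],"roll":0,"hand":0.9},{"delta_pos":[0.3,1,1],"roll":0,"hand":0.9},{"delta_pos":[0.3,1,1],"roll":0,"hand":0.9},{"delta_pos":[0.3,1,-10],"roll":0,"hand":0.9},{"delta_pos":[0.3,1,-40],"roll":0,"hand":1},{"delta_pos":[0.3,1,-80],"roll":0,"hand":1},{"delta_pos":[0.3,1,-125],"roll":0,"hand":1},{"delta_pos":[0.3,1,-125],"roll":0,"hand":1},{"delta_pos":[0.3,1,-125],"roll":0,"hand":1}]'
python3 go.py 551.1 -289.1 149 5
python3 - <<'E'
from fit import *
p=r.capture("wrist"); w=pts(p); save(p,"w5.png")
rect(w,win(280,200,60,80),"timer",.026,.038)
rect(w,win(280,200,250,150),"plate",.0035,.0115)
E
```

```text
t: 25.45
ee_pos: [0.4991, 0.304, 0.1507]
eef_rot: [-3.126, -0.301, -0.005]
wrist_force: [-0.3, -0.1, -0.6]
grip_width: 0.0856
gripper_force: 0.0
t 25.45 pos [499.1 304.  150.7] yaw -79.0 delta [-62.3 592.1   0.9] roll -84.0 w 0.0856 tilt -1.0
timer 5263 rect [499.8 304.1] [61.  52.1] 11.0 mean [501.6 304.4  32.3]
plate 21960 rect [500.6 303.3] [150.2 130.2] 17.8 mean [509.8 305.    5.8]
```

View pics/w5.png

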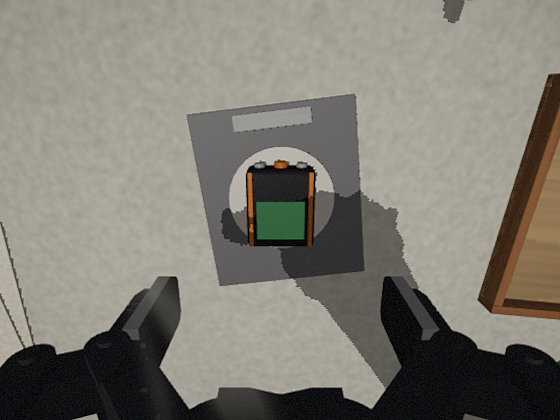

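The stopwatch lies centred on the pad, within 1 mm. Now I'll return for red.

```bash
python3 -m jog '[{"delta_pos":[-31,296,0],"roll":-42,"hand":0.85},{"delta_pos":[-31,296,0],"roll":-42,"hand":0.85},{"delta_pos":[-31,296,0],"roll":-42,"hand":0.85},{"delta_pos":[-31,296,0],"roll":-42,"hand":0.85},{"delta_pos":[-31,296,0],"roll":-42,"hand":0.85},{"delta_pos":[-31,296,0],"roll":-42,"hand":0.85},{"delta_pos":[-62,592,0],"roll":-84,"hand":0.85},{"delta_pos":[-62,592,0],"roll":-84,"hand":0.85},{"delta_pos":[-62,592,0],"roll":-84,"hand":0.85},{"delta_pos":[-62,592,0],"roll":-84,"hand":0.85},{"delta_pos":[-62,592,0],"roll":-84,"hand":0.85},{"delta_pos":[-62,592,0],"roll":-84,"hand":0.85},{"delta_pos":[-62,592,0],"roll":-84,"hand":0.85},{"delta_pos":[-62,592,0],"roll":-84,"hand":0.85},{"delta_pos":[-62,592,0],"roll":-84,"hand":0.85},{"delta_pos":[-62,592,0],"roll":-84,"hand":0.85}]'
python3 go.py 551.1 -289.1 48.3 5
```

```text
t: 27.1
ee_pos: [0.551, -0.2861, 0.1484]
eef_rot: [-2.116, -2.32, -0.001]
wrist_force: [0.3, 0.6, 0.3]
grip_width: 0.0728
gripper_force: 0.0
t 27.1 pos [ 551.  -286.1  148.4] yaw 5.3 delta [-3.200e+00 -1.000e-01  1.001e+02] roll 0.3 w 0.0728 tilt -1.0
```

```bash
python3 -m jog '[{"delta_pos":[-0.5,0,35],"roll":0,"hand":0.85},{"delta_pos":[-0.5,0,65],"roll":0,"hand":0.85},{"delta_pos":[-0.5,0,85],"roll":0,"hand":0.85},{"delta_pos":[-0.5,0,95],"roll":0,"hand":0.85},{"delta_pos":[-0.5,0,100],"roll":0,"hand":0.85},{"delta_pos":[-0.5,0,100],"roll":0,"hand":0.85},{"delta_pos":[-0.5,0,100],"roll":0,"hand":0},{"delta_pos":[-0.5,0,100],"roll":0,"hand":0},{"delta_pos":[-0.5,0,100],"roll":0,"hand":0},{"delta_pos":[-0.5,0,100],"roll":0,"hand":0},{"delta_pos":[-0.5,0,100],"roll":0,"hand":0},{"delta_pos":[-0.5,0,100],"roll":0,"hand":0}]'
python3 go.py 514 -16.1 150.3 5
```

```text
t: 28.3
ee_pos: [0.5518, -0.2902, 0.0502]
eef_rot: [2.121, 2.314, 0.001]
wrist_force: [-0.2, 0.0, 5.9]
grip_width: 0.0434
gripper_force: 62.0
t 28.3 pos [ 551.8 -290.2   50.2] yaw 5.0 delta [ 276.2  -13.5 -100.5] roll 0.0 w 0.0434 tilt -1.0
```

```bash
python3 -m jog '[{"delta_pos":[0,0,-30],"roll":0,"hand":0},{"delta_pos":[0,0,-70],"roll":0,"hand":0},{"delta_pos":[10,0,-100],"roll":0,"hand":0},{"delta_pos":[35,-2,-100],"roll":0,"hand":0},{"delta_pos":[75,-4,-100],"roll":0,"hand":0},{"delta_pos":[115,-6,-100],"roll":0,"hand":0},{"delta_pos":[155,-8,-100],"roll":0,"hand":0},{"delta_pos":[195,-10,-100],"roll":0,"hand":0},{"delta_pos":[235,-12,-100],"roll":0,"hand":0},{"delta_pos":[263,-13,-100],"roll":0,"hand":0},{"delta_pos":[275,-13.5,-100],"roll":0,"hand":0},{"delta_pos":[275,-13.5,-100],"roll":0,"hand":0},{"delta_pos":[275,-13.5,-100],"roll":0,"hand":0},{"delta_pos":[275,-13.5,-100],"roll":0,"hand":0}]'
python3 go.py 514 -16.6 52 5
```

```text
t: 29.7
ee_pos: [0.5135, -0.0192, 0.1486]
eef_rot: [2.126, 2.313, -0.001]
wrist_force: [0.0, 0.3, -1.3]
grip_width: 0.0434
gripper_force: 61.4
t 29.7 pos [513.5 -19.2 148.6] yaw 4.8 delta [ 2.7  0.7 96.6] roll -0.2 w 0.0434 tilt -1.0
```

```bash
python3 -m jog '[{"delta_pos":[1,0.5,30],"roll":0,"hand":0},{"delta_pos":[1,0.5,60],"roll":0,"hand":0},{"delta_pos":[1,0.5,80],"roll":0,"hand":0},{"delta_pos":[1,0.5,90],"roll":0,"hand":0},{"delta_pos":[1,0.5,94],"roll":0,"hand":0},{"delta_pos":[1,0.5,96],"roll":0,"hand":0},{"delta_pos":[1,0.5,97],"roll":0,"hand":0},{"delta_pos":[1,0.5,97],"roll":0,"hand":0},{"delta_pos":[1,0.5,97],"roll":0,"hand":0}]'
python3 go.py 514 -16.6 52 5
```

```text
t: 30.6
ee_pos: [0.5142, -0.016, 0.0525]
eef_rot: [2.121, 2.316, 0.001]
wrist_force: [0.2, 0.1, -2.0]
grip_width: 0.0431
gripper_force: 61.4
t 30.6 pos [514.2 -16.   52.5] yaw 5.0 delta [-0.6 -0.3  0.5] roll 0.0 w 0.0431 tilt -1.0
```

```bash
python3 -m jog '[{"delta_pos":[0,0,0.7],"roll":0,"hand":0},{"delta_pos":[0,0,1.2],"roll":0,"hand":0},{"delta_pos":[0,0,1.6],"roll":0,"hand":0},{"delta_pos":[0,0,1.6],"roll":0,"hand":0},{"delta_pos":[0,0,1.6],"roll":0,"hand":0}]'
```

```text
t: 31.1
ee_pos: [0.5143, -0.016, 0.0522]
eef_rot: [2.121, 2.315, -0.0]
wrist_force: [-4.1, -0.1, 14.5]
grip_width: 0.043
gripper_force: 63.2
```

```bash
python3 -m jog '[{"delta_pos":[0,0,-1],"roll":0,"hand":0},{"delta_pos":[0,0,-1],"roll":0,"hand":0.8},{"delta_pos":[0,0,-1],"roll":0,"hand":0.8},{"delta_pos":[0,0,-1],"roll":0,"hand":0.8},{"delta_pos":[0,0,-1],"roll":0,"hand":0.8},{"delta_pos":[0,0,-20],"roll":0,"hand":0.8},{"delta_pos":[0,0,-60],"roll":0,"hand":0.85},{"delta_pos":[0,0,-100],"roll":0,"hand":0.85},{"delta_pos":[0,0,-100],"roll":0,"hand":0.85},{"delta_pos":[0,0,-100],"roll":0,"hand":0.85}]'
python3 go.py 468.3 -305.3 150 5
```

```text
t: 32.1
ee_pos: [0.5141, -0.0161, 0.1509]
eef_rot: [2.121, 2.315, 0.001]
wrist_force: [-0.4, 0.1, -0.5]
grip_width: 0.0726
gripper_force: 0.0
t 32.1 pos [514.1 -16.1 150.9] yaw 5.0 delta [-284.1  -70.9    0.9] roll 0.0 w 0.0726 tilt -1.0
```

Go to yellow on the mat and descend; the pick height was 47.5.

```bash
python3 -m jog '[{"delta_pos":[-284,-71,1],"roll":0,"hand":0.85},{"delta_pos":[-284,-71,1],"roll":0,"hand":0.85},{"delta_pos":[-284,-71,1],"roll":0,"hand":0.85},{"delta_pos":[-284,-71,1],"roll":0,"hand":0.85},{"delta_pos":[-284,-71,1],"roll":0,"hand":0.85},{"delta_pos":[-284,-71,1],"roll":0,"hand":0.85},{"delta_pos":[-284,-71,1],"roll":0,"hand":0.85},{"delta_pos":[-284,-71,1],"roll":0,"hand":0.85},{"delta_pos":[-284,-71,1],"roll":0,"hand":0.85},{"delta_pos":[-284,-71,1],"roll":0,"hand":0.85}]'
python3 go.py 468.3 -305.3 47.5 5
```

```text
t: 33.1
ee_pos: [0.4682, -0.3031, 0.1487]
eef_rot: [-2.118, -2.319, -0.0]
wrist_force: [0.5, 0.4, 0.2]
grip_width: 0.0728
gripper_force: 0.0
t 33.1 pos [ 468.2 -303.1  148.7] yaw 5.2 delta [ -2.3  -0.  101.2] roll 0.2 w 0.0728 tilt -1.0
```

```bash
python3 -m jog '[{"delta_pos":[-0.5,0,35],"roll":0,"hand":0.85},{"delta_pos":[-0.5,0,65],"roll":0,"hand":0.85},{"delta_pos":[-0.5,0,85],"roll":0,"hand":0.85},{"delta_pos":[-0.5,0,96],"roll":0,"hand":0.85},{"delta_pos":[-0.5,0,101],"roll":0,"hand":0.85},{"delta_pos":[-0.5,0,101],"roll":0,"hand":0.85},{"delta_pos":[-0.5,0,101],"roll":0,"hand":0},{"delta_pos":[-0.5,0,101],"roll":0,"hand":0},{"delta_pos":[-0.5,0,101],"roll":0,"hand":0},{"delta_pos":[-0.5,0,101],"roll":0,"hand":0},{"delta_pos":[-0.5,0,101],"roll":0,"hand":0},{"delta_pos":[-0.5,0,101],"roll":0,"hand":0}]'
python3 go.py 575.5 63.8 150 5
```

```text
t: 34.3
ee_pos: [0.4688, -0.306, 0.0496]
eef_rot: [2.12, 2.315, 0.001]
wrist_force: [-1.3, 0.2, 7.6]
grip_width: 0.044
gripper_force: 60.8
t 34.3 pos [ 468.8 -306.    49.6] yaw 5.0 delta [ 358.9  138.8 -100.7] roll 0.0 w 0.044 tilt -1.0
```

```bash
python3 -m jog '[{"delta_pos":[0,0,-30],"roll":0,"hand":0},{"delta_pos":[0,0,-70],"roll":0,"hand":0},{"delta_pos":[10,4,-102],"roll":0,"hand":0},{"delta_pos":[35,14,-102],"roll":0,"hand":0},{"delta_pos":[75,29,-102],"roll":0,"hand":0},{"delta_pos":[115,45,-102],"roll":0,"hand":0},{"delta_pos":[155,60,-102],"roll":0,"hand":0},{"delta_pos":[195,76,-102],"roll":0,"hand":0},{"delta_pos":[235,91,-102],"roll":0,"hand":0},{"delta_pos":[275,107,-102],"roll":0,"hand":0},{"delta_pos":[315,122,-102],"roll":0,"hand":0},{"delta_pos":[345,134,-102],"roll":0,"hand":0},{"delta_pos":[358,139,-102],"roll":0,"hand":0},{"delta_pos":[358,139,-102],"roll":0,"hand":0},{"delta_pos":[358,139,-102],"roll":0,"hand":0}]'
python3 go.py 575.5 63.1 51.6 5
```

```text
t: 35.8
ee_pos: [0.5746, 0.0612, 0.1498]
eef_rot: [2.124, 2.315, -0.003]
wrist_force: [-0.4, 0.5, -1.6]
grip_width: 0.0437
gripper_force: 60.7
t 35.8 pos [574.6  61.2 149.8] yaw 4.9 delta [ 2.   1.2 98.2] roll -0.1 w 0.0437 tilt -1.0
```

```bash
python3 -m jog '[{"delta_pos":[0.5,0.5,30],"roll":0,"hand":0},{"delta_pos":[0.5,0.5,60],"roll":0,"hand":0},{"delta_pos":[0.5,0.5,80],"roll":0,"hand":0},{"delta_pos":[0.5,0.5,90],"roll":0,"hand":0},{"delta_pos":[0.5,0.5,95],"roll":0,"hand":0},{"delta_pos":[0.5,0.5,97],"roll":0,"hand":0},{"delta_pos":[0.5,0.5,98],"roll":0,"hand":0},{"delta_pos":[0.5,0.5,98.5],"roll":0,"hand":0},{"delta_pos":[0.5,0.5,98.5],"roll":0,"hand":0}]'
python3 go.py 575.5 63.1 51.6 5
```

```text
t: 36.7
ee_pos: [0.5759, 0.0638, 0.0524]
eef_rot: [2.121, 2.316, 0.001]
wrist_force: [0.3, 0.1, -2.2]
grip_width: 0.0435
gripper_force: 60.8
t 36.7 pos [575.9  63.8  52.4] yaw 5.0 delta [-0.7 -0.5  0.8] roll 0.0 w 0.0435 tilt -1.0
```

```bash
python3 -m jog '[{"delta_pos":[-0.5,-0.5,0.5],"roll":0,"hand":0},{"delta_pos":[-0.5,-0.5,0.9],"roll":0,"hand":0},{"delta_pos":[-0.5,-0.5,0.9],"roll":0,"hand":0},{"delta_pos":[-0.5,-0.5,0.9],"roll":0,"hand":0.8},{"delta_pos":[-0.5,-0.5,0.9],"roll":0,"hand":0.8},{"delta_pos":[-0.5,-0.5,0.9],"roll":0,"hand":0.8},{"delta_pos":[-0.5,-0.5,0.9],"roll":0,"hand":0.8},{"delta_pos":[-0.5,-0.5,-20],"roll":0,"hand":0.8},{"delta_pos":[-0.5,-0.5,-60],"roll":0,"hand":0.85},{"delta_pos":[-0.5,-0.5,-98],"roll":0,"hand":0.85},{"delta_pos":[-0.5,-0.5,-98],"roll":0,"hand":0.85},{"delta_pos":[-0.5,-0.5,-98],"roll":0,"hand":0.85}]'
python3 go.py 384.9 -321.4 150 5
```

```text
t: 37.9
ee_pos: [0.5754, 0.0631, 0.1504]
eef_rot: [2.121, 2.315, 0.002]
wrist_force: [-0.8, -0.2, -0.4]
grip_width: 0.0725
gripper_force: 0.0
t 37.9 pos [575.4  63.1 150.4] yaw 5.0 delta [-3.664e+02 -2.233e+02  1.000e-01] roll 0.0 w 0.0725 tilt -1.0
```

```bash
python3 -m jog '[{"delta_pos":[-183,-112,-15],"roll":0,"hand":0.85},{"delta_pos":[-183,-112,-15],"roll":0,"hand":0.85},{"delta_pos":[-183,-112,-15],"roll":0,"hand":0.85},{"delta_pos":[-183,-112,-15],"roll":0,"hand":0.85},{"delta_pos":[-366,-223,0],"roll":0,"hand":0.85},{"delta_pos":[-366,-223,0],"roll":0,"hand":0.85},{"delta_pos":[-366,-223,0],"roll":0,"hand":0.85},{"delta_pos":[-366,-223,0],"roll":0,"hand":0.85},{"delta_pos":[-366,-223,0],"roll":0,"hand":0.85},{"delta_pos":[-366,-223,0],"roll":0,"hand":0.85},{"delta_pos":[-366,-223,0],"roll":0,"hand":0.85},{"delta_pos":[-366,-223,0],"roll":0,"hand":0.85},{"delta_pos":[-366,-223,0],"roll":0,"hand":0.85}]'
python3 go.py 384.9 -321.4 47.6 5
```

```text
t: 39.2
ee_pos: [0.3857, -0.3193, 0.1494]
eef_rot: [-2.118, -2.319, -0.001]
wrist_force: [0.8, 1.4, 0.5]
grip_width: 0.0728
gripper_force: 0.0
t 39.2 pos [ 385.7 -319.3  149.4] yaw 5.2 delta [ -2.1  -0.9 101.8] roll 0.2 w 0.0728 tilt -1.0
```

```bash
python3 -m jog '[{"delta_pos":[0,0,35],"roll":0,"hand":0.85},{"delta_pos":[0,0,65],"roll":0,"hand":0.85},{"delta_pos":[0,0,85],"roll":0,"hand":0.85},{"delta_pos":[0,0,97],"roll":0,"hand":0.85},{"delta_pos":[0,0,102],"roll":0,"hand":0.85},{"delta_pos":[0,0,102],"roll":0,"hand":0.85},{"delta_pos":[0,0,102],"roll":0,"hand":0},{"delta_pos":[0,0,102],"roll":0,"hand":0},{"delta_pos":[0,0,102],"roll":0,"hand":0},{"delta_pos":[0,0,102],"roll":0,"hand":0},{"delta_pos":[0,0,102],"roll":0,"hand":0},{"delta_pos":[0,0,102],"roll":0,"hand":0}]'
python3 go.py 587.8 -76.5 150 5
```

```text
t: 40.4
ee_pos: [0.3857, -0.3215, 0.0489]
eef_rot: [2.121, 2.314, 0.0]
wrist_force: [-0.3, 1.0, 6.4]
grip_width: 0.0437
gripper_force: 60.3
t 40.4 pos [ 385.7 -321.5   48.9] yaw 5.0 delta [ 226.3  222.9 -101.1] roll 0.0 w 0.0437 tilt -1.0
```

```bash
python3 -m jog '[{"delta_pos":[0,0,-30],"roll":0,"hand":0},{"delta_pos":[0,0,-70],"roll":0,"hand":0},{"delta_pos":[10,10,-102],"roll":0,"hand":0},{"delta_pos":[30,30,-102],"roll":0,"hand":0},{"delta_pos":[60,60,-102],"roll":0,"hand":0},{"delta_pos":[90,90,-102],"roll":0,"hand":0},{"delta_pos":[120,120,-102],"roll":0,"hand":0},{"delta_pos":[150,150,-102],"roll":0,"hand":0},{"delta_pos":[180,180,-102],"roll":0,"hand":0},{"delta_pos":[205,205,-102],"roll":0,"hand":0},{"delta_pos":[220,218,-102],"roll":0,"hand":0},{"delta_pos":[226,223,-102],"roll":0,"hand":0},{"delta_pos":[226,223,-102],"roll":0,"hand":0},{"delta_pos":[226,223,-102],"roll":0,"hand":0}]'
python3 go.py 587.8 -76.5 51.5 5
```

```text
t: 41.8
ee_pos: [0.5863, -0.0779, 0.1494]
eef_rot: [-2.124, -2.315, 0.003]
wrist_force: [-1.0, -0.8, -1.6]
grip_width: 0.0438
gripper_force: 60.7
t 41.8 pos [586.3 -77.9 149.4] yaw 4.9 delta [ 1.4  1.7 97.9] roll -0.1 w 0.0438 tilt -1.0
```

```bash
python3 -m jog '[{"delta_pos":[0,0.5,30],"roll":0,"hand":0},{"delta_pos":[0,0.5,60],"roll":0,"hand":0},{"delta_pos":[0,0.5,80],"roll":0,"hand":0},{"delta_pos":[0,0.5,90],"roll":0,"hand":0},{"delta_pos":[0,0.5,95],"roll":0,"hand":0},{"delta_pos":[0,0.5,97],"roll":0,"hand":0},{"delta_pos":[0,0.5,98],"roll":0,"hand":0},{"delta_pos":[0,0.5,98.5],"roll":0,"hand":0},{"delta_pos":[0,0.5,98.5],"roll":0,"hand":0}]'
python3 go.py 587.8 -76.5 51 5
```

```text
t: 42.7
ee_pos: [0.5883, -0.0763, 0.0519]
eef_rot: [2.121, 2.316, 0.001]
wrist_force: [0.1, -0.5, -1.1]
grip_width: 0.0437
gripper_force: 60.8
t 42.7 pos [588.3 -76.3  51.9] yaw 5.0 delta [-0.2 -0.5  0.9] roll 0.0 w 0.0437 tilt -1.0
```

```bash
python3 -m jog '[{"delta_pos":[0,-0.5,0.5],"roll":0,"hand":0},{"delta_pos":[0,-0.5,0.8],"roll":0,"hand":0},{"delta_pos":[0,-0.5,0.8],"roll":0,"hand":0},{"delta_pos":[0,-0.5,0.8],"roll":0,"hand":0.8},{"delta_pos":[0,-0.5,0.8],"roll":0,"hand":0.8},{"delta_pos":[0,-0.5,0.8],"roll":0,"hand":0.8},{"delta_pos":[0,-0.5,0.8],"roll":0,"hand":0.8},{"delta_pos":[0,-0.5,-20],"roll":0,"hand":0.8},{"delta_pos":[0,-0.5,-60],"roll":0,"hand":0.85},{"delta_pos":[0,-0.5,-98],"roll":0,"hand":0.85},{"delta_pos":[-50,-0.5,-130],"roll":0,"hand":0.85},{"delta_pos":[-100,-40,-150],"roll":0,"hand":0.85},{"delta_pos":[-140,-80,-150],"roll":0,"hand":0.85},{"delta_pos":[-180,-100,-150],"roll":0,"hand":0.85},{"delta_pos":[-200,-100,-150],"roll":0,"hand":0.85},{"delta_pos":[-200,-100,-150],"roll":0,"hand":0.85},{"delta_pos":[-200,-100,-150],"roll":0,"hand":0.85},{"delta_pos":[-200,-100,-150],"roll":0,"hand":0.85}]'
python3 - <<'E'
from fit import *
a=r.capture("top"); save(a,"top2.png"); w=pts(a); S=cv2.cvtColor(a["color"],cv2.COLOR_RGB2HSV)[...,1]
for n,u,v in [("yel",248,200),("blu",308,196),("red",281,226)]: rect(w,win(u,v,20,18)&(S>100),n,.07,.084)
rect(w,win(149,230,22,22),"timer",.026,.04)
E
```

```text
t: 44.5
ee_pos: [0.5062, -0.2827, 0.2012]
eef_rot: [-2.119, -2.318, -0.001]
wrist_force: [0.6, 0.4, -0.3]
grip_width: 0.0725
gripper_force: 0.0
yel 489 rect [574.4  61. ] [44.1 60. ] 8.6 mean [574.3  61.1  76.1]
blu 458 rect [585.9 -78.9] [42.7 58.5] 1.6 mean [585.  -79.   75.9]
red 496 rect [513.2 -17.3] [44.  59.8] 4.2 mean [513.1 -17.2  76.1]
timer 574 rect [498.8 302.7] [65.6 52.5] 10.4 mean [496.9 301.9  32.2]
```

View pics/top2.png

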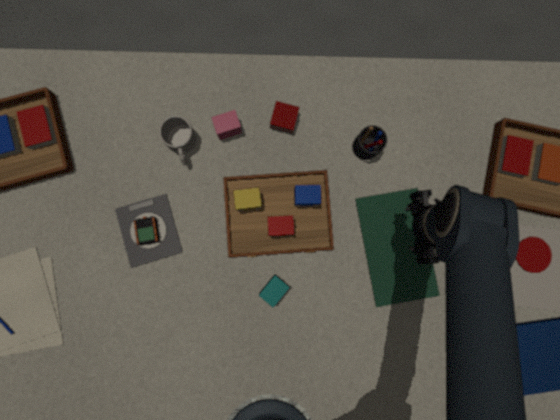

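All three boxes are back within 2 mm of their spots (yellow (248,200), blue (308,196), red (281,226)). The stopwatch is on the pad at (148,231), the bystanders are unmoved and the arm is clear.

```bash
python3 -c "
from rig import r
print(r.finish_job())"
```

```text
the job is handed in; nothing more can be done
None
```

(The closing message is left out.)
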